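Start the gas permeation rig in order

TASK

Start up the permeation rig by pressing its controls lightly with the fingertips, in this order: push the blue button on the water bath down until it stays well in, next the green button on the vacuum pump in the same way, and last tap the green start tile on the tester's touchscreen. Touch neither the red nor the yellow tile, leave the dial as it is set, and do not pick up, push or knock over any of the loose things standing about.

Things in the scene. Friction and masses are not known exactly. Their poses are not given: they have to be found in the camera images.
- bath: white and steel water bath, fixed, left or right of the tester. White control head 115 x 190 mm nearest the robot, flat top 200 mm above the bench, with the blue button and two grey keys (3 mm high, 42 mm behind it, 35 to 60 mm to its right); behind it the steel tank, 280 mm long. Origin: on the bench straight under the blue button; x points towards the tank, away from the robot, z up
- bath_button (a joint): travel in m of the blue button on the water bath: 0 = out (off), 0.010 = hard against its stop. It moves straight down, resisting with 3.5 N at first and 6.5 N at the stop; from 0.004 down it is switched on, no need to reach the stop. It stays where it is left (does not spring back)
- bath_button_top (a point): centre of the top face of the bath's blue round button: 30 mm wide, 217 mm above the bench when out, standing 13 mm above its 40 mm steel collar; moves with the button
- pump: diaphragm vacuum pump, fixed, left or right of the tester. Grey control box 110 x 150 mm nearest the robot, flat top 130 mm above the bench, with the green button and a gauge (8 mm high, 36 mm behind, 46 mm left of it); behind the box a dark finned motor, a handle (174 mm high) and twin heads (190 mm high). Origin: on the bench straight under the green button; x towards the motor, z up
- pump_button (a joint): travel in m of the green button on the vacuum pump: 0 = out (off), 0.010 = hard against its stop. It moves straight down, resisting with 3.5 N at first and 6.5 N at the stop; from 0.004 down it is switched on, no need to reach the stop. It stays where it is left (does not spring back)
- pump_button_top (a point): centre of the top face of the pump's green round button: 30 mm wide, 147 mm above the bench when out, standing 13 mm above its 40 mm steel collar; moves with the button
- tester: white gas permeation tester, fixed, 340 mm wide, 410 mm deep, between bath and pump. Black panel in front, sloping 25 degrees up away from the robot, touchscreen left, dial right; behind it a deck 172 mm above the bench with a clamped steel test cell, red-balled T-handle 300 mm high, 190 mm behind the origin. Origin: on the bench under the middle of the panel; x points away from the robot, z up
- start_tile: green tile with a white triangle, lower right of the tester's touchscreen, 58 mm (x, up the slope) by 66 mm (y, to the left). Origin: centre of its touch surface, about 127 mm above the bench; z: the screen's normal, out of it (up and towards the robot, 25 degrees off vertical). The screen sits in a soft gasket: gives 1 mm per 2.5 N, at most 4 mm, springs back. A touch over 0.5 N is a tap
- pause_tile: yellow tile with two white bars, same size, directly left of the start tile (centres 69 mm apart, 3 mm gap); origin and axes as for the start tile
- stop_tile: red tile with a white square, same size, left of the pause tile, lower left corner of the screen; origin and axes as for the start tile
- graph_tile: pink graph area of the touchscreen, 64 x 204 mm, above the three tiles (its lower edge 6 mm above theirs); origin: centre of its surface, axes as for the start tile. Harmless to touch
- dial_edge (a point): a point on the rim of the aluminium dial (38 mm wide, 20 mm high) on the right of the tester's sloping panel, centre 91 mm to the right of and 34 mm above (up the slope) the start tile's centre; it moves when the dial is turned
- bottle: amber glass reagent bottle with a white cap, 60 mm wide, 125 mm tall, standing loose on the bench; origin: centre of its underside
- beaker: glass beaker, 64 mm wide, 85 mm tall, standing loose on the water bath's steel lid (lid top 166 mm above the bench); origin: centre of its underside
- grease_jar: white jar with a blue cap, 48 mm wide, 45 mm tall, standing loose on the tester's rear deck (172 mm above the bench); origin: centre of its underside
- cutter: steel hand cutter for round film samples, 68 mm wide, 80 mm tall with a waisted grip, loose on the bench; origin: centre of its underside
- wrench: steel spanner 140 mm long lying loose on the bench; origin: at its underside near the middle, x axis along its length
- notebook: blue pocket notebook 74 x 105 x 12 mm lying loose on the left of the tester's rear deck (172 mm above the bench); origin: centre of its underside
- dish: shallow glass dish 90 mm wide, 18 mm tall, loose on the bench; origin: centre of its underside
Not all that is in view belongs to the job. Of the things that look like the dish, the middle-sized one is meant.

How it is judged (in metres and radians):
On the way, in this order (a step that is already met when the one before it is completed fails the run):
1. the water bath's blue button is pushed down (value of joint bath_button above 0.004 m), for 0.1 s.
2. then the vacuum pump's green button is pushed down (value of joint pump_button above 0.004 m), for 0.1 s.
3. then the fingertips tap the green start tile (contact force between the fingers and start_tile above 0.5 N), for 0.02 s.
At the end, for the whole second after the job is handed in: the bath's and the pump's buttons are both down (4 mm or more of their 10 mm), the start tile has been tapped after them, the loose things stand within 30 mm of where they were, the upright ones still upright (within 20 degrees), and the dial is as it was (rim moved less than 8 mm) (value of joint each of bath_button, pump_button above 0.004 m and distance of each of bottle, beaker, grease_jar, cutter, wrench, notebook, dish from where it was at the start of the episode below 0.03 m and angle between each of bottle, beaker, grease_jar, cutter, dish's own z axis and vertical below 0.35 rad and distance of dial_edge from where it was at the start of the episode below 0.008 m); the robot touches nothing.
It fails at once if the pump is switched on before the bath (value of joint pump_button above 0.003 m and value of joint bath_button below 0.004 m).
It fails at once if the start tile is touched before the pump is on (contact force between any of the fingers, the arm and start_tile above 0.5 N and value of joint pump_button below 0.004 m).
It fails at once if the red or the yellow tile is touched (0.5 N or more) (contact force between any of the fingers, the arm and stop_tile above 0.5 N or contact force between any of the fingers, the arm and pause_tile above 0.5 N).
It fails at once if the bath, the pump or the tester is pressed with more than 25 N (contact force between any of the fingers, the arm and bath above 25 N or contact force between any of the fingers, the arm and pump above 25 N or contact force between any of the fingers, the arm and tester above 25 N).
It fails at once if a loose thing is moved by more than 30 mm or knocked over, or the dial is turned (not (distance of each of bottle, beaker, grease_jar, cutter, wrench, notebook, dish from where it was at the start of the episode below 0.03 m and angle between each of bottle, beaker, grease_jar, cutter, dish's own z axis and vertical below 0.35 rad and distance of dial_edge from where it was at the start of the episode below 0.008 m)).
It also fails if it takes over 64 s, if anything falls off the work surface, if the arm or the gripper's body presses on something with over 40 N, if the wrist force passes 120 N, or if a joint passes its speed limit or range.

ROBOT

A 6-joint arm with a two-finger parallel gripper is mounted at the origin on the work surface. World frame = base frame: x ahead of the robot, y to its left, z up, the work surface at z = 0. Lengths are in mm, angles in rad, forces in N, time in s.
With the tool pointing down it reaches from about 350 to 975 mm from the base axis. Payload 7.1 kg.
Tool frame: the origin (TCP) lies between the finger pads; the fingertips stand 19 mm ahead of it and the grasp point (between the pads) is the TCP; z points along the fingers, y is the line along which they close (so a half turn about z gives the same grasp; the last joint's range is limited). The gripper opens to 88 mm and grips with 3 to 60 N. Pads are 20 mm wide; open, the fingers measure 115 mm over their backs; the gripper's body (75 mm by 178 mm) begins 61 mm behind the grasp point.
Start: joints at [-1.362, 0.423, 1.63, -0, 1.089, -0.019], TCP at [141.166, -608.832, 241.675] pointing down, gripper open.
Joint ranges: [-3, 3], [-0.9, 2.11], [0.09, 2.58], [-1.31, 4.45], [0.11, 2.69], [-2.54, 2.54]. Speed limits (rad/s): [2.39, 2.39, 3.01, 3.14, 3.14, 3.14].

INTERFACE

Orientations are given as a rotation vector (axis times angle).
In Python, from workcell import ctrl gives the robot as it stands.
- The arm moves only by the tool arm_command, never from a script. Its argument "series" is a list of rows, each an object with "linear": the shift along the tool's x, y, z in m, a list of three; "turn": the turn about the tool's z in rad. A call has 1 to 10 rows; each row shifts and turns the commanded pose from where the row before left it, along the tool's axes as they then stand; what a row does not reach is not made up. A row lasts 1/10 s, in which the tool goes at most 50 mm and 8.59 degrees, less where a joint would pass 70% of its speed; a pose out of reach is approached as far as the arm can. A call with a gripper value outside its range is refused whole. "jaw" is the opening, from -1 (shut) to 1 (fully open), set as the call begins (left out, the last holds). The fingers move at their own pace and stop on an object; the grip force is fixed at half the most. Time passes only in rows, so rows that do not move let the fingers close. It gives the time, the measured TCP pose, the force, the opening and the grip force at its end, in the units of the state.
- ctrl.get_obs(): the state, without advancing time (a new reading comes with each control period).
- ctrl.get_image(name): name is "scene" or "top"; returns a dict with "frame" (400x640x3 uint8, blue, green, red), "fx", "fy", "cx", "cy" (pixels), "k1" (the pictures are not rectified: a ray, as slopes to the right and down, at radius r is drawn at 1 + k1 r^2 times it, then the intrinsics apply), "rvec" (rotation vector, rad) and "tvec" (3), from world to camera coordinates, as OpenCV has them. Camera axes: x right, y down, z forward; pixel columns grow to the right and rows downward; lengths in mm; the calibration is good to about 2 mm. A picture is of the moment at which its call begins. There is no depth.
- ctrl.close_job(): hands the job in; it is judged then, once.
The state is a dict: "t": time; "qpos": joint angles; "qvel": joint speeds; "joint_torque": joint torques, N m; "ee_pos": TCP position; "orientation": TCP orientation; "ft_force": force on the tool from outside, world axes, zero at the start; "moment": the same for the moment, N m; "width": finger opening in mm; "grasp_force": force on a finger pad.
Only numpy, scipy, OpenCV 4.12 (cv2) and the standard library are available. Lean on these libraries where they do the work, as an engineer would, in place of code of your own. Each camera call takes 0.05 s, during which the arm holds its last target. There are 200 camera calls.

## Working session

There is one attempt and no reset: what is moved stays moved. The work goes in short steps, Python scripts to look and compute and a tool call to move; the robot and the scene stay as the last step left them, time stands still between calls to the robot, and variables do not carry over. Pictures are saved under pics/ and viewed, at most 10 in all, crops included, and the job is handed in when it is done.

Besides the shell and the picture viewer there is one more tool, called by a JSON object that holds its "op" and its "data". arm_command: Moves the arm, as the interface text tells. Its arguments: {"type":"object","properties":{"series":{"type":"array"},"jaw":{"type":"number"}},"required":["series"]}

```bash
mkdir -p pics; python3 - <<'E'
from workcell import ctrl
import cv2,pickle
d={}
for n in("scene","top"):
    d[n]=ctrl.get_image(n); cv2.imwrite(f"pics/{n}0.png",d[n]["frame"])
    print({k:v for k,v in d[n].items() if k!="frame"})
o=ctrl.get_obs();print(o)
pickle.dump(d,open("d.pkl","wb"))
E
```

```text
{'fx': 520.58125936396, 'fy': 520.58125936396, 'cx': 327.52736259195416, 'cy': 196.943076470596, 'k1': 0.03457122064407093, 'rvec': array([ 2.00605273,  1.3406278 , -0.58208719]), 'tvec': array([-190.33958623, -200.43972192, 2165.51005993])}
{'fx': 512.3646756507959, 'fy': 512.3646756507959, 'cx': 321.44381564824147, 'cy': 214.56860626891532, 'k1': -0.0958482943398429, 'rvec': array([ 2.18097917, -2.04452778,  0.21264463]), 'tvec': array([  -7.11419731,  502.98747953, 1388.008436  ])}
{'t': 0.1, 'qpos': array([-1.36200734e+00,  4.23738815e-01,  1.63061708e+00,  3.16811864e-05,
        1.08860975e+00, -1.90123768e-02]), 'qvel': array([ 0.00075737, -0.00082977, -0.00250395,  0.00216944,  0.00018579,
        0.00061359]), 'joint_torque': array([ 3.43593993e-04, -5.45614278e+01, -2.74325019e+01,  6.44143671e-02,
        1.87466905e-02, -1.28818044e-05]), 'ee_pos': array([ 141.07295557, -608.37465959,  240.99402781]), 'orientation': array([-3.11987818e+00, -3.56877749e-01,  1.60391367e-04]), 'ft_force': array([ 0.39157336, -0.22692519, -0.71482378]), 'moment': array([-0.040082  , -0.01821906,  0.02172717]), 'grasp_force': 0.0, 'width': 87.76517461149537}
```

View pics/scene0.png

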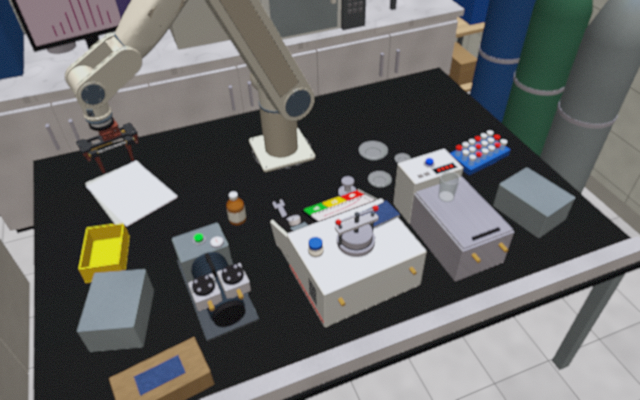

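View pics/top0.png

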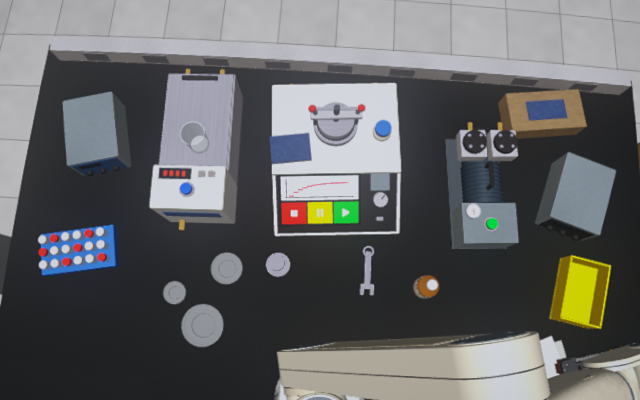

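The top view shows the blue button near (186,188), the green pump button near (491,224) and the start tile near (346,212). The scene view shows the blue button at (429,162) and the green one at (199,238). I'll enlarge these and measure.

```bash
cat > h.py <<'E'
import numpy as np,cv2
def cam(i):
    return cv2.Rodrigues(np.array(i["rvec"]))[0],np.array(i["tvec"]).ravel()
def ray(i,u,v):
    x=np.array([(u-i["cx"])/i["fx"],(v-i["cy"])/i["fy"]]);s=x.copy()
    for _ in range(20): s=x/(1+i["k1"]*(s@s))
    R,t=cam(i); return -R.T@t, R.T@np.r_[s,1]
def at(i,u,v,z):
    c,d=ray(i,u,v); return c+d*(z-c[2])/d[2]
def proj(i,p):
    K=np.array([[i["fx"],0,i["cx"]],[0,i["fy"],i["cy"]],[0,0,1]])
    return cv2.projectPoints(np.array([p],float),np.array(i["rvec"]),np.array(i["tvec"]),K,np.array([i["k1"],0,0,0,0.]))[0].ravel()
E
python3 - <<'E'
import pickle,cv2,numpy as np
from h import *
d=pickle.load(open("d.pkl","rb"))
def blob(n,c,lo,hi,r=12):
    f=d[n]["frame"];x,y=c;s=f[y-r:y+r+1,x-r:x+r+1]
    m=cv2.inRange(cv2.cvtColor(s,cv2.COLOR_BGR2HSV),lo,hi)
    k=cv2.moments(m,True);return k["m10"]/k["m00"]+x-r,k["m01"]/k["m00"]+y-r,k["m00"]
B=((105,150,60),(125,255,255));G=((50,120,60),(80,255,255))
for nm,top,sc,C,z in(("bath",(186,188),(429,162),B,217),("pump",(491,224),(199,238),G,147)):
    for n,c in(("top",top),("scene",sc)):
        u,v,a=blob(n,c,*C);print(nm,n,round(u,1),round(v,1),a,at(d[n],u,v,z).round(1))
u,v,a=blob("top",(346,212),*G,r=20);print("start",u,v,a,at(d["top"],u,v,127).round(1))
t=d["top"]
for nm,p,z in(("stop",(294,213),127),("pause",(320,213),127),("dial",(380,199),160),("cellballL",(312,108),300),("cellballR",(361,107),300),("bottlecap",(432,284),125),("cutter",(278,264),80),("beaker",(193,136),166),("gauge",(473,211),138),("panelBL",(275,235),110),("panelBR",(399,233),110),("bathheadBL",(151,208),200),("bathheadBR",(223,212),200)):
    print(nm,at(t,*p,z).round())
f=t["frame"]
a=[cv2.resize(f[y-40:y+40,x-50:x+50],(400,320),interpolation=cv2.INTER_CUBIC) for x,y in((190,190),(490,220),(345,205),(400,270))]
cv2.imwrite("pics/c1.png",np.vstack([np.hstack(a[:2]),np.hstack(a[2:])])[:600])
E
```

```text
bath top 185.3 188.1 95.0 [513.9 370.6 217. ]
bath scene 429.0 161.3 34.0 [523.6 363.7 217. ]
pump top 491.7 223.1 103.0 [ 489.  -425.8  147. ]
pump scene 198.2 237.2 61.0 [ 496.  -429.3  147. ]
start 345.74128440366974 212.0605504587156 545.0 [497.8 -39.4 127. ]
stop [486.  98. 127.]
pause [491.  29. 127.]
dial [ 531. -126.  160.]
cellballL [713.  63. 300.]
cellballR [724. -56. 300.]
bottlecap [ 321. -275.  125.]
cutter [353. 133.  80.]
beaker [671. 382. 166.]
gauge [ 521. -378.  138.]
panelBL [427. 145. 110.]
panelBR [ 454. -186.  110.]
bathheadBL [461. 458. 200.]
bathheadBR [462. 272. 200.]
```

View pics/c1.png

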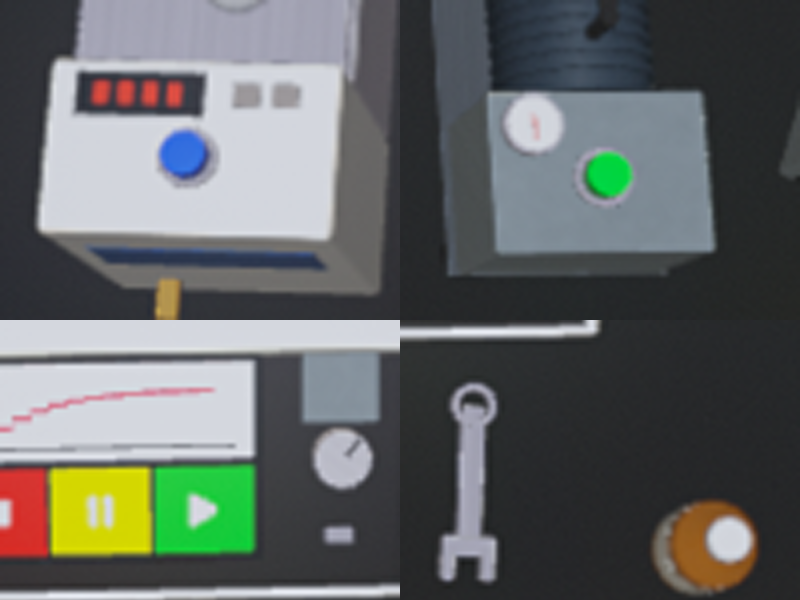

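Each control appears only once in view: the blue button on the bath, the green button on the pump, and the start tile with the white triangle, which is the rightmost tile. The stop-to-start spacing measures 138 mm, as it must. Targets:

| Control | x (mm) | y (mm) |
|---|---|---|
| Bath button | about 516 | 369 |
| Pump button | about 491 | -427 |
| Start tile | about 498 | -39 |

I'll close the jaw, raise the arm and align it.

{"op": "arm_command", "data": {"jaw": -1, "series": [{"linear": [0, 0, -0.05], "turn": 0.114}, {"linear": [0, 0, -0.05], "turn": 0.114}, {"linear": [0.04, -0.02, 0], "turn": 0}, {"linear": [0.04, -0.02, 0], "turn": 0}, {"linear": [0.04, -0.02, 0], "turn": 0}, {"linear": [0.04, -0.02, 0], "turn": 0}, {"linear": [0.04, -0.02, 0], "turn": 0}, {"linear": [0.04, -0.02, 0], "turn": 0}, {"linear": [0.04, -0.02, 0], "turn": 0}, {"linear": [0.04, -0.02, 0], "turn": 0}]}}

```text
t: 1.1
ee_pos: [462.5, -447.7, 341.3]
orientation: [-3.141, 0.0, 0.001]
ft_force: [0.8, -0.0, -0.4]
width: 11.8
grasp_force: 0.0
```

{"op": "arm_command", "data": {"series": [{"linear": [0.005, -0.04, 0], "turn": 0}, {"linear": [0.005, -0.04, 0], "turn": 0}, {"linear": [0.005, -0.04, 0], "turn": 0}, {"linear": [0.005, -0.04, 0], "turn": 0}, {"linear": [0.005, -0.04, 0], "turn": 0}, {"linear": [0.005, -0.04, 0], "turn": 0}, {"linear": [0.005, -0.04, 0], "turn": 0}, {"linear": [0.005, -0.04, 0], "turn": 0}, {"linear": [0.005, -0.04, 0], "turn": 0}, {"linear": [0.005, -0.04, 0], "turn": 0}]}}

```text
t: 2.1
ee_pos: [511.0, -47.3, 341.5]
orientation: [-3.142, 0.001, 0.001]
ft_force: [-0.2, -0.1, -0.4]
width: 0.2
grasp_force: 0.0
```

{"op": "arm_command", "data": {"series": [{"linear": [0, -0.042, 0], "turn": 0}, {"linear": [0, -0.042, 0], "turn": 0}, {"linear": [0, -0.042, 0], "turn": 0}, {"linear": [0, -0.042, 0], "turn": 0}, {"linear": [0, -0.042, 0], "turn": 0}, {"linear": [0, -0.042, 0], "turn": 0}, {"linear": [0, -0.042, 0], "turn": 0}, {"linear": [0, -0.042, 0], "turn": 0}, {"linear": [0, -0.042, 0], "turn": 0}, {"linear": [0, -0.0, 0], "turn": 0}]}}

```text
t: 3.1
ee_pos: [510.8, 333.2, 341.0]
orientation: [-3.141, -0.006, 0.001]
ft_force: [-0.4, -0.8, -0.2]
width: 0.6
grasp_force: 0.0
```

{"op": "arm_command", "data": {"series": [{"linear": [0.005, -0.036, 0], "turn": 0}, {"linear": [0, 0, 0.03], "turn": 0}, {"linear": [0, 0, 0.03], "turn": 0}, {"linear": [0, 0, 0.02], "turn": 0}, {"linear": [0, 0, 0], "turn": 0}, {"linear": [0, 0, 0], "turn": 0}]}}

```text
t: 3.7
ee_pos: [516.5, 364.5, 261.9]
orientation: [3.141, -0.001, -0.001]
ft_force: [0.3, 0.2, 0.2]
width: 0.8
grasp_force: 0.0
```

```bash
python3 - <<'E'
from workcell import ctrl
from h import *
o=ctrl.get_obs();print(o["ee_pos"],o["ft_force"]);tip=o["ee_pos"]-[0,0,19]
out=[]
for n in("top","scene"):
    i=ctrl.get_image(n);f=i["frame"]
    t=proj(i,tip);b=proj(i,[515,369,217]);print(n,"tip",t.round(1),"btn",b.round(1))
    x,y=b.round().astype(int)
    out.append(cv2.resize(f[y-50:y+50,x-40:x+40],(400,500),interpolation=cv2.INTER_CUBIC))
cv2.imwrite("pics/c2.png",np.hstack(out))
E
```

```text
[516.52130153 364.49598468 261.85965089] [0.3358786  0.19250009 0.21766436]
top tip [185.2 184.6] btn [186.  187.8]
scene tip [429.1 154. ] btn [429.1 159.4]
```

View pics/c2.png

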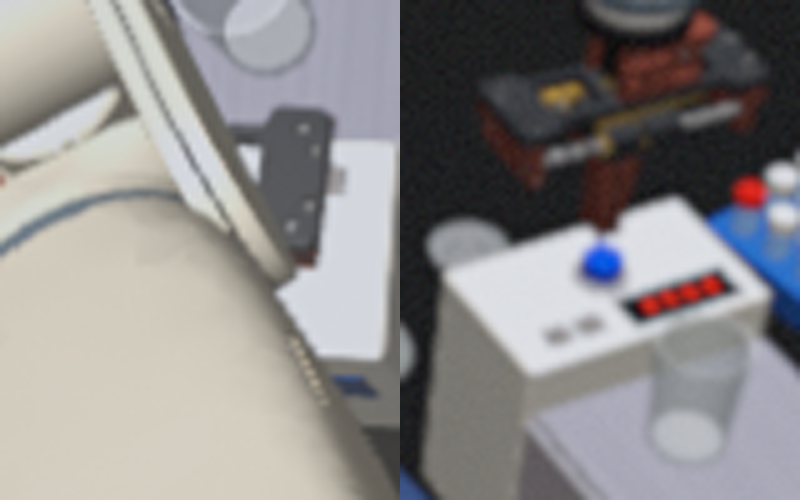

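The crops show the closed fingertips straight above the blue button, within a few mm. In the scene view the tip is near (430,155) and the button near (430,162). I'll shift 4 mm to the left and press in small steps.

{"op": "arm_command", "data": {"series": [{"linear": [0.001, -0.004, 0.01], "turn": 0}, {"linear": [0, 0, 0.01], "turn": 0}, {"linear": [0, 0, 0.004], "turn": 0}, {"linear": [0, 0, 0.002], "turn": 0}, {"linear": [0, 0, 0.002], "turn": 0}, {"linear": [0, 0, 0.002], "turn": 0}, {"linear": [0, 0, 0], "turn": 0}, {"linear": [0, 0, 0], "turn": 0}]}}

```text
t: 4.6
ee_pos: [517.7, 369.3, 231.7]
orientation: [-3.141, 0.0, -0.001]
ft_force: [0.4, 0.0, -0.2]
width: 0.5
grasp_force: 0.0
```

{"op": "arm_command", "data": {"series": [{"linear": [0, 0, 0.001], "turn": 0}, {"linear": [0, 0, 0.001], "turn": 0}, {"linear": [0, 0, 0.001], "turn": 0}]}}

```text
t: 4.9
ee_pos: [517.8, 369.3, 229.3]
orientation: [-3.141, 0.0, -0.002]
ft_force: [-1.6, -1.2, 5.3]
width: 0.4
grasp_force: 2.7
```

{"op": "arm_command", "data": {"series": [{"linear": [0, 0, 0.001], "turn": 0}, {"linear": [0, 0, 0.001], "turn": 0}]}}

```text
t: 5.1
ee_pos: [517.8, 369.3, 227.4]
orientation: [-3.141, 0.0, -0.002]
ft_force: [-1.2, -1.0, 6.7]
width: 0.5
grasp_force: 3.0
```

Force and depth both put the button about 8 mm in. I'll lift off and look while over the tester.

{"op": "arm_command", "data": {"series": [{"linear": [0, 0, -0.01], "turn": 0}, {"linear": [0, 0, -0.04], "turn": 0}, {"linear": [0, 0, -0.04], "turn": 0}, {"linear": [0, 0.03, -0.02], "turn": 0}, {"linear": [0, 0.04, 0], "turn": 0}, {"linear": [0, 0.04, 0], "turn": 0}, {"linear": [0, 0.04, 0], "turn": 0}, {"linear": [0, 0.04, 0], "turn": 0}, {"linear": [0, 0.04, 0], "turn": 0}, {"linear": [0, 0.04, 0], "turn": 0}]}}

```text
t: 6.1
ee_pos: [517.2, 97.6, 337.2]
orientation: [-3.141, -0.0, -0.002]
ft_force: [0.8, -0.9, 0.2]
width: 0.6
grasp_force: 0.0
```

{"op": "arm_command", "data": {"series": [{"linear": [-0.002, 0.042, 0], "turn": 0}, {"linear": [-0.002, 0.042, 0], "turn": 0}, {"linear": [-0.002, 0.042, 0], "turn": 0}, {"linear": [-0.002, 0.042, 0], "turn": 0}, {"linear": [-0.002, 0.042, 0], "turn": 0}, {"linear": [-0.003, 0.042, 0], "turn": 0}, {"linear": [-0.003, 0.042, 0], "turn": 0}, {"linear": [-0.003, 0.042, 0], "turn": 0}, {"linear": [-0.003, 0.042, 0], "turn": 0}, {"linear": [-0.003, 0.042, 0], "turn": 0}]}}

```text
t: 7.1
ee_pos: [491.9, -322.8, 337.2]
orientation: [3.141, -0.001, 0.001]
ft_force: [0.8, -0.0, -0.0]
width: 0.6
grasp_force: 0.0
```

```bash
python3 - <<'E'
from workcell import ctrl
from h import *
import pickle
d=pickle.load(open("d.pkl","rb"))["scene"]["frame"]
out=[]
print(ctrl.get_obs()["ee_pos"])
f=ctrl.get_image("scene")["frame"]
for g in(d,f): out.append(cv2.resize(g[140:185,407:452],(400,400),interpolation=cv2.INTER_CUBIC))
cv2.imwrite("pics/c3.png",np.hstack(out))
E
```

```text
[ 491.92956514 -322.76022404  337.18496482]
```

View pics/c3.png

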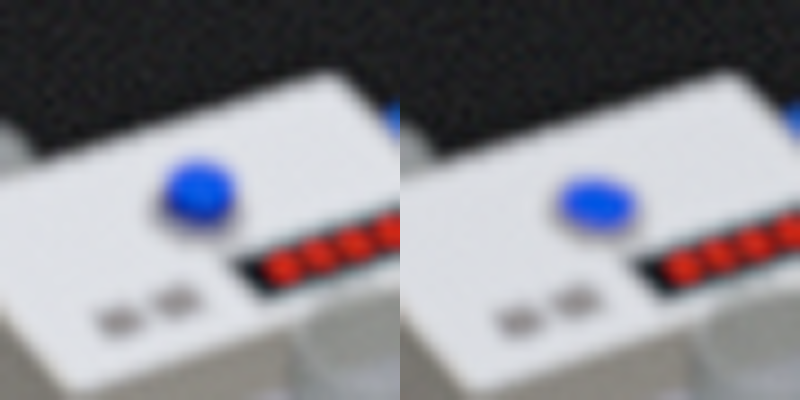

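The before and after crops show the blue button clearly sunk. Next I go above the pump button.

{"op": "arm_command", "data": {"series": [{"linear": [0, 0.035, 0], "turn": 0}, {"linear": [0, 0.035, 0], "turn": 0}, {"linear": [0, 0.034, 0], "turn": 0}, {"linear": [0, 0, 0.04], "turn": 0}, {"linear": [0, 0, 0.04], "turn": 0}, {"linear": [0, 0, 0.04], "turn": 0}, {"linear": [0, 0, 0.03], "turn": 0}, {"linear": [0, 0, 0], "turn": 0}, {"linear": [0, 0, 0], "turn": 0}]}}

```text
t: 8.05
ee_pos: [492.5, -425.0, 187.2]
orientation: [-3.141, 0.0, 0.0]
ft_force: [-0.9, -0.8, 1.3]
width: 0.8
grasp_force: 0.0
```

```bash
python3 - <<'E'
from workcell import ctrl
from h import *
o=ctrl.get_obs();print(o["ee_pos"],o["ft_force"]);tip=o["ee_pos"]-[0,0,19]
out=[]
for n in("top","scene"):
    i=ctrl.get_image(n);f=i["frame"]
    t=proj(i,tip);b=proj(i,[490,-426.5,147]);print(n,"tip",t.round(1),"btn",b.round(1))
    x,y=b.round().astype(int)
    out.append(cv2.resize(f[y-50:y+50,x-40:x+40],(400,500),interpolation=cv2.INTER_CUBIC))
cv2.imwrite("pics/c4.png",np.hstack(out))
E
```

```text
[ 492.52756444 -425.00217415  187.23806011] [-0.87745653 -0.8335537   1.31736526]
top tip [494.1 220.2] btn [492.  222.7]
scene tip [198.1 231.4] btn [198.6 235.6]
```

View pics/c4.png

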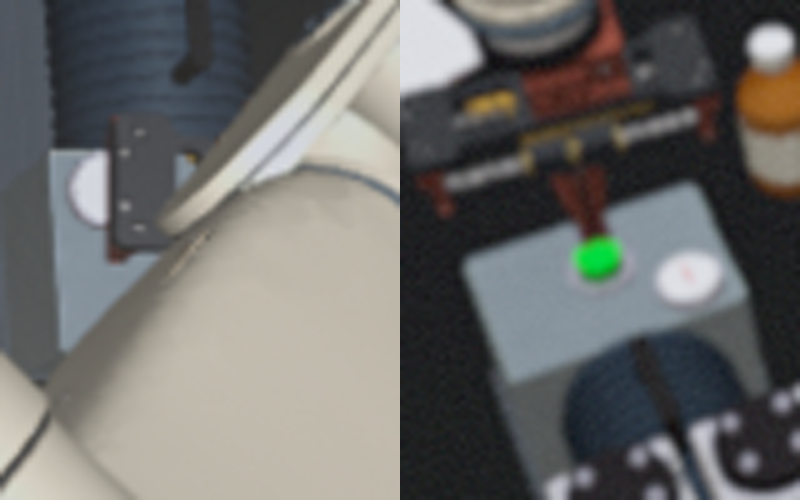

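The crop shows the tip straight above and slightly behind the green button, near (198,231), with the button near (198,237). I press now.

{"op": "arm_command", "data": {"series": [{"linear": [0, 0.002, 0.01], "turn": 0}, {"linear": [0, 0, 0.008], "turn": 0}, {"linear": [0, 0, 0.002], "turn": 0}, {"linear": [0, 0, 0.002], "turn": 0}, {"linear": [0, 0, 0.002], "turn": 0}, {"linear": [0, 0, 0.001], "turn": 0}, {"linear": [0, 0, 0.001], "turn": 0}, {"linear": [0, 0, 0.001], "turn": 0}, {"linear": [0, 0, 0.001], "turn": 0}]}}

```text
t: 9.05
ee_pos: [492.0, -426.7, 158.8]
orientation: [-3.141, 0.0, 0.001]
ft_force: [-3.7, 2.3, 5.5]
width: 0.8
grasp_force: 2.8
```

{"op": "arm_command", "data": {"series": [{"linear": [0, 0, 0.001], "turn": 0}, {"linear": [0, 0, 0.001], "turn": 0}]}}

```text
t: 9.25
ee_pos: [492.0, -426.7, 156.9]
orientation: [-3.141, 0.0, 0.001]
ft_force: [-2.9, 3.4, 6.8]
width: 0.8
grasp_force: 3.1
```

{"op": "arm_command", "data": {"series": [{"linear": [0, 0, -0.01], "turn": 0}, {"linear": [0, 0, -0.045], "turn": 0}, {"linear": [0, 0, -0.045], "turn": 0}, {"linear": [0, -0.04, 0], "turn": 0}, {"linear": [0, -0.04, 0], "turn": 0}, {"linear": [0, -0.04, 0], "turn": 0}, {"linear": [0, -0.04, 0], "turn": 0}, {"linear": [0, -0.04, 0], "turn": 0}, {"linear": [0, -0.04, 0], "turn": 0}, {"linear": [0, -0.04, 0], "turn": 0}]}}

```text
t: 10.25
ee_pos: [492.7, -145.5, 257.4]
orientation: [3.141, -0.001, 0.003]
ft_force: [0.5, -0.2, 1.1]
width: 0.7
grasp_force: 0.0
```

{"op": "arm_command", "data": {"series": [{"linear": [0, -0.035, 0], "turn": 0}, {"linear": [0, -0.035, 0], "turn": 0}, {"linear": [0, -0.035, 0], "turn": 0}, {"linear": [0, 0, 0.03], "turn": 0}, {"linear": [0, 0, 0.03], "turn": 0}, {"linear": [0, 0, 0.02], "turn": 0}, {"linear": [0, 0, 0], "turn": 0}, {"linear": [0, 0, 0], "turn": 0}]}}

```text
t: 11.05
ee_pos: [492.9, -41.9, 177.3]
orientation: [-3.142, 0.0, -0.001]
ft_force: [0.3, 0.7, 0.6]
width: 0.6
grasp_force: 0.0
```

```bash
python3 - <<'E'
from workcell import ctrl
from h import *
import pickle
d=pickle.load(open("d.pkl","rb"))["scene"]["frame"]
o=ctrl.get_obs();print(o["ee_pos"],o["ft_force"]);tip=o["ee_pos"]-[0,0,19]
i=ctrl.get_image("scene");f=i["frame"]
t=proj(i,tip);b=proj(i,[497.8,-39.4,127]);print("tip",t.round(1),"tile",b.round(1))
x,y=b.round().astype(int)
out=[cv2.resize(f[y-35:y+35,x-35:x+35],(400,400),interpolation=cv2.INTER_CUBIC)]
p=[cv2.resize(g[217:257,178:218],(200,200),interpolation=cv2.INTER_CUBIC) for g in(d,f)]
cv2.imwrite("pics/c5.png",np.hstack(out+[np.vstack(p)]))
E
```

```text
[492.8814866  -41.93587413 177.26435394] [0.31177472 0.71009757 0.62474596]
tip [314.3 200.3] tile [315.8 207.7]
```

View pics/c5.png

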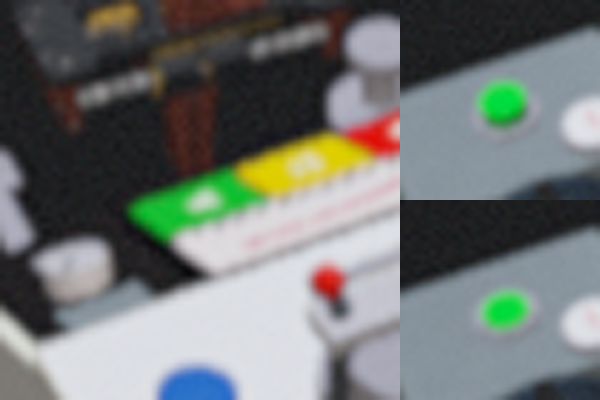

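The pump button is sunk (lower right crop). The tip is straight above the green tile, in the same column as its centre and well clear of the yellow one. I tap now.

{"op": "arm_command", "data": {"series": [{"linear": [0, 0, 0.015], "turn": 0}, {"linear": [0, 0, 0.008], "turn": 0}, {"linear": [0, 0, 0.002], "turn": 0}, {"linear": [0, 0, 0.002], "turn": 0}, {"linear": [0, 0, 0.001], "turn": 0}, {"linear": [0, 0, 0.001], "turn": 0}, {"linear": [0, 0, 0], "turn": 0}]}}

```text
t: 11.8
ee_pos: [492.8, -41.9, 148.1]
orientation: [3.141, -0.0, 0.002]
ft_force: [0.2, -0.4, 3.1]
width: 0.3
grasp_force: 0.9
```

{"op": "arm_command", "data": {"series": [{"linear": [0, 0, 0.001], "turn": 0}, {"linear": [0, 0, 0], "turn": 0}]}}

```text
t: 12.0
ee_pos: [493.0, -41.9, 147.1]
orientation: [3.141, -0.0, 0.003]
ft_force: [1.7, 0.4, 5.2]
width: 0.7
grasp_force: 1.9
```

Contact is firm at about 5 N, so the tile is tapped. I'll lift clear.

{"op": "arm_command", "data": {"series": [{"linear": [0, 0, -0.01], "turn": 0}, {"linear": [0, 0, -0.04], "turn": 0}, {"linear": [0, 0, -0.04], "turn": 0}, {"linear": [0, 0, -0.04], "turn": 0}, {"linear": [0, 0, -0.04], "turn": 0}, {"linear": [0, 0, 0], "turn": 0}, {"linear": [0, 0, 0], "turn": 0}, {"linear": [0, 0, 0], "turn": 0}]}}

```text
t: 12.8
ee_pos: [491.2, -41.8, 315.5]
orientation: [-3.141, 0.0, 0.004]
ft_force: [-0.0, -0.1, -0.3]
width: 0.1
grasp_force: 0.0
```

```bash
python3 - <<'E'
from workcell import ctrl
import cv2
o=ctrl.get_obs();print(o["ee_pos"],o["ft_force"])
cv2.imwrite("pics/end.png",ctrl.get_image("scene")["frame"])
E
```

```text
[491.18184735 -41.7911496  315.53935788] [-0.00069746 -0.12681195 -0.31353651]
```

View pics/end.png

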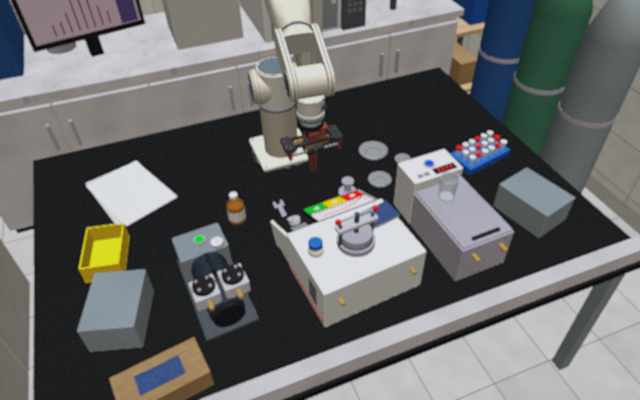

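The picture shows both buttons sunk, at (429,163) and (199,239). All the loose things stand where they were and the arm is clear.

```bash
python3 -c "
from workcell import ctrl
print(ctrl.close_job())"
```

```text
the job is handed in; nothing more can be done
None
```

I pressed the bath's blue button, then the pump's green button, then tapped the start tile, and handed the job in at about 13 s; in the last picture both buttons are down and nothing loose has moved, but the hand-in returned no verdict.

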